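# Shut the fan test guard and drop its latch bar home

### The arm

A 6-joint arm with a two-finger parallel gripper is mounted at the origin on the work surface. World frame = base frame: x ahead of the robot, y to its left, z up, the work surface at z = 0. Lengths are in m, angles in rad, forces in N, time in s.
With the tool pointing down it reaches from about 0.35 to 1 m from the base axis. Payload 7.1 kg.
Tool frame: the origin (TCP) lies at the very end of the fingers, on their centre line; the grasp point (between the pads) lies 19 mm behind it; z points along the fingers, y is the line along which they close (so a half turn about z gives the same grasp; the last joint's range is limited). The gripper opens to 85 mm and grips with 20 to 120 N. Pads are 22 mm wide; open, the fingers measure 114 mm over their backs; the gripper's body (76 mm by 85 mm) begins 54 mm behind the grasp point. The pads swing forward as they close: fully open they stand 13 mm farther back than shut.
Start: joints at [-0.019, 0.423, 1.63, -0, 1.089, -0.019], TCP at [0.625, 0, 0.231] pointing down, gripper open.
Joint ranges: [-3, 3], [-0.9, 2.11], [0.09, 2.58], [-1.31, 4.45], [0.11, 2.69], [-2.54, 2.54]. Speed limits (rad/s): [2.39, 2.39, 3.01, 3.14, 3.14, 3.14].

### API

Orientations are given as [roll, pitch, yaw] about the fixed x, y, z axes, in that order (R = Rz(yaw) Ry(pitch) Rx(roll)).
In Python, from bench import bot gives the robot as it stands.
- The arm moves only by the shell command python3 -m pendant 'ROWS' [FORCE]. ROWS is JSON, a list of rows, each a list of 5 numbers: the opening, from 0 (shut) to 1 (fully open), then the shift along the tool's x, y, z in cm, then the turn about the tool's z in degrees. In form: [[claw, x, y, z, spin], ...]. A call has 1 to 20 rows; each row shifts and turns the commanded pose from where the row before left it, along the tool's axes as they then stand; what a row does not reach is not made up. A row lasts 1/12 s, in which the tool goes at most 41.7 mm and 7.16 degrees, less where a joint would pass 70% of its speed; a pose out of reach is approached as far as the arm can. A call with a gripper value outside its range is refused whole. The fingers move at their own pace and stop on an object; FORCE is the grip in N (left out, the last holds). Time passes only in rows, so rows that do not move let the fingers close. It gives the time, the measured TCP pose, the force, the opening and the grip force at its end, in the units of the state.
- bot.read_state(): the state, without advancing time (a new reading comes with each control period).
- bot.read_camera(name): name is "scene" or "side" or "wrist"; returns a dict with "frame" (480x640x3 uint8, blue, green, red), "fov_y" (degrees; the focal length in pixels is half the picture's height over the tangent of half this angle, whatever the lens; pixels are square), "cx", "cy" (the principal point, pixels), "world_to_cam" (4x4, takes a point from world to camera coordinates); the wrist camera has in their place "mount" (4x4, takes a point from camera to tool coordinates, whose origin is the TCP and whose axes are the flange's). Camera axes: x right, y down, z forward; pixel columns grow to the right and rows downward; lengths in m; the calibration is good to about 2 mm. The wrist camera is an equidistant fisheye: a pixel r from the principal point sees the ray r / f radians off the axis. A picture is of the moment at which its call begins: read the wrist's pose just before it. There is no depth.
- bot.finish_job(): hands the job in; it is judged then, once.
The state is a dict: "clock": time; "joints": joint angles; "qvel": joint speeds; "effort": joint torques, N m; "tool_pos": TCP position; "ee_rot": TCP orientation; "wrist_force": force on the tool from outside, world axes, zero at the start; "wrist_torque": the same for the moment, N m; "width": finger opening in m; "grip_force": force on a finger pad.
Only numpy, scipy, OpenCV 4.12 (cv2) and the standard library are available. Lean on these libraries where they do the work, as an engineer would, in place of code of your own. Each camera call takes 0.05 s, during which the arm holds its last target. There are 200 camera calls.

### The job

Close the gate of the yellow fan test guard so the fan can be spun: lift the latch bar by its red grip so that it passes over the low lip of the catch, swing the gate shut with the bar held up until the bar gently meets the tall back of the catch, then let the bar drop fully home into the slot between lip and back and let go. Never lean hard on the catch or its post (keep below about 15 newtons), and leave the fan head and the other things on the bench where they are.

Things in the scene. Friction and masses are not known exactly. Their poses are not given: they have to be found in the camera images.
- guard: yellow wire-mesh fan test guard on a grey base plate (270 x 270 x 6 mm), fixed on the 8 mm rubber mat; gate at its front, fan head inside, side and rear mesh 140 mm high. Origin: underside of the plate, below the middle of the shut gate; x points from the gate into the guard, y along the shut gate from catch to hinge, z up
- gate (a joint): angle of the gate (rad) about its upright hinge: 0 nominally shut, grows as the free edge swings out to the guard's -x (clockwise from above), up to 1.3. A yellow frame 12 mm thick, 142 mm high, reaching 190 mm from the hinge. Light friction (0.12 N m): stays where it is left. No stop of its own at 0 (it could go to -0.2): the latch bar meeting the catch stops it
- gate_hinge (a point): point on the upright hinge axis at the height of the bar's pivot; guard frame x 0, y +110, z 166 mm. Its axes turn with the gate: -y points from the hinge along the gate to its free edge, x is the gate's normal (into the guard when shut)
- latch_bar (a joint): angle of the latch bar (rad) about its pivot on the gate, 30 mm from the hinge axis: 0 lying level on its rest, grows as the tip is lifted, up to 0.6; it falls back by its own weight (180 to 310 g). Steel bar 12 mm thick across the gate, 16 mm high, lying above the gate's top in the gate's plane, centreline at pivot height
- bar_grip (a point): centre of the upright red plastic tab on the latch bar: 150 mm from the hinge axis, 120 mm from the pivot, 34 mm above the bar's centreline. The tab is 14 mm thick across the gate (pinch it so, from above), 26 mm along the bar, and stands from 8 to 54 mm above the centreline. Axes as the gate's while the bar is level, tilting with the bar
- bar_tip (a point): end of the latch bar on its centreline, 217 mm from the pivot, 247 mm from the hinge axis
- catch_post: fixed yellow post carrying the white catch, 225 mm from the hinge axis; origin under the post on top of the base plate (guard frame x 0, y -115, z 6 mm), axes as the guard's. Heights above this origin: slot floor 144, underside of the level bar 152, lip top 167, top of the tall back 207 mm. Catch and post are rigid
- catch_nominal (a point): drawing position of the slot's centre, at the lip's top (post x 0, z 167 mm). The catch is 24 mm along y; along x: lip 16 mm (opening side), slot 16 mm, back 10 mm. It was clamped by eye: the real slot lies up to 12 mm either way along x, not reported, to be felt. latch_bar just clears the lip at 0.083 (lift to over 0.1), and still meets the back below 0.25
- fan_head: grey plastic table fan head, 168 mm wire cage on a 100 x 90 mm foot, 176 mm tall, standing inside the guard behind the gate; origin under its foot; must stay where it is
- screw_tray: blue plastic compartment tray with screws, 110 x 160 x 32 mm; origin under its centre; bystander
- spanner: chrome combination spanner lying flat, 180 mm long; bystander
- vise: small blue bench vise, 120 x 90 mm foot, 85 mm tall; bystander
- switch_block: green plastic toggle switch block, 75 x 55 x 36 mm with a short toggle on top, 60 mm tall in all; bystander
- screwdriver: screwdriver lying flat, 170 mm long; bystander
- oil_can: orange plastic bottle, 44 mm across, 110 mm tall; bystander

How it is judged:
On the way, in this order (a step that is already met when the one before it is completed fails the run):
1. the latch bar is lifted high enough for the lip while the gate is still open (value of joint latch_bar above 0.09 rad and value of joint gate above 0.1 rad), for 0.1 s.
2. the gate is swung shut with the bar still up, until the bar touches the tall back of the catch (value of joint latch_bar above 0.09 rad and contact force between catch_post and anything else above 0.5 N and value of joint gate between -0.07 and 0.07 rad), for 0.05 s.
At the end, for the whole second after the job is handed in: the gate is shut (within 0.07 rad of 0, which the bar can keep only in the slot), the latch bar lies fully down in the slot of the catch (below 0.025 rad), the gate is at rest, and the fan head is within 30 mm of where it stood (value of joint latch_bar below 0.025 rad and value of joint gate between -0.07 and 0.07 rad and velocity of joint gate between -0.05 and 0.05 rad/s and distance of fan_head from where it was at the start of the episode below 0.03 m); the robot touches nothing.
It fails at once if the catch or its post is pressed with more than 15 N (contact force between catch_post and anything else above 15 N).
It fails at once if a bystander is moved by more than 30 mm (distance of any of fan_head, screw_tray, spanner, vise, switch_block, screwdriver, oil_can from where it was at the start of the episode above 0.03 m).
It also fails if it takes over 58 s, if anything falls off the work surface, if the arm or the gripper's body presses on something with over 40 N, if the wrist force passes 120 N, or if a joint passes its speed limit or range.

## Working session

There is one attempt and no reset: what is moved stays moved. The work goes in short steps, Python scripts to look and compute and a shell command to move; the robot and the scene stay as the last step left them, time stands still between calls to the robot, and variables do not carry over. Pictures are saved under pics/ and viewed, at most 10 in all, crops included, and the job is handed in when it is done.

```bash
mkdir -p pics; ls; python3 - <<'E'
from bench import bot
import cv2
s=bot.read_state();print(s)
for n in("scene","side","wrist"):
    c=bot.read_camera(n);cv2.imwrite(f"pics/{n}0.png",c["frame"])
    print(n,{k:v for k,v in c.items() if k!="frame"})
E
```

```text
pics
{'clock': 0.0, 'joints': array([-1.90108963e-02,  4.23846004e-01,  1.63070234e+00,  4.19869427e-06,
        1.08858284e+00, -1.89999910e-02]), 'qvel': array([ 1.23464288e-03,  5.33058857e-04,  8.06472401e-04, -1.64608872e-03,
        6.39024339e-04,  4.60587293e-05]), 'effort': array([ 6.87376578e-04, -5.57382560e+01, -2.81743366e+01,  7.52266601e-05,
        7.21184188e-03,  1.02962622e-05]), 'tool_pos': array([6.24451110e-01, 3.04649330e-05, 2.30537612e-01]), 'ee_rot': array([-3.14005447e+00, -3.29464960e-05,  1.57078345e+00]), 'wrist_force': array([ 0.95645438, -0.83194197, -0.3817653 ]), 'wrist_torque': array([ 0.02537248,  0.05244677, -0.02023516]), 'grip_force': 0.0, 'width': 0.08522794821179494}
scene {'fov_y': 48.57850586986458, 'cx': 324.69121739627883, 'cy': 230.1915838779451, 'world_to_cam': array([[-0.38747447,  0.92179039, -0.01288438,  0.26708583],
       [ 0.63246232,  0.25563517, -0.73119223, -0.26176665],
       [-0.67071227, -0.29146721, -0.68204979,  1.7850706 ],
       [ 0.        ,  0.        ,  0.        ,  1.        ]])}
side {'fov_y': 50.279516522727086, 'cx': 312.6003614784835, 'cy': 239.9975207244808, 'world_to_cam': array([[ 0.99324416, -0.11580398, -0.00744774, -0.57131472],
       [-0.09585849, -0.78261488, -0.61508138,  0.1119933 ],
       [ 0.06540016,  0.61163992, -0.78842845,  1.19233477],
       [ 0.        ,  0.        ,  0.        ,  1.        ]])}
wrist {'fov_y': 65.70646984690485, 'cx': 318.82056501907675, 'cy': 240.09370575704313, 'mount': array([[-6.19207751e-06, -9.59418574e-01, -2.81985815e-01,
         7.13969808e-02],
       [ 9.99999989e-01,  3.53661950e-05, -1.42287519e-04,
         2.04145798e-04],
       [ 1.46486054e-04, -2.81985812e-01,  9.59418564e-01,
        -1.40860677e-01],
       [ 0.00000000e+00,  0.00000000e+00,  0.00000000e+00,
         1.00000000e+00]])}
```

View pics/scene0.png

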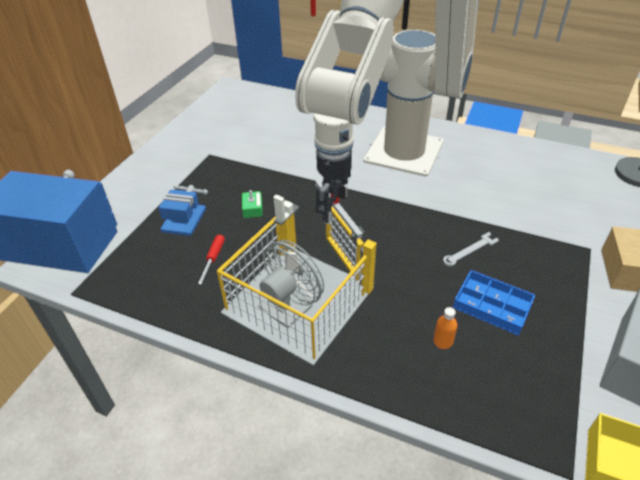

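View pics/side0.png

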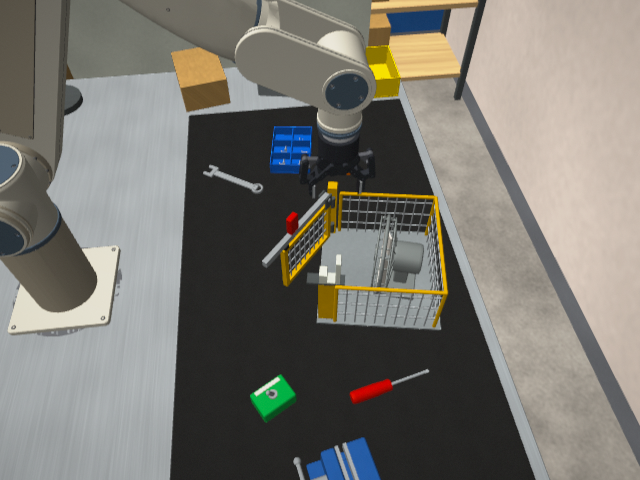

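The scene view shows the guard at about (300,280), with the gate open and the gripper overlapping the grip at about (335,200). In the side view, the red tab is at (292,223), the bar tip at (265,263) and the catch at about (330,270). I'll zoom in on these next.

```bash
python3 - <<'E'
import cv2
for n,(x,y) in {"side":(245,170),"scene":(205,180)}.items():
    f=cv2.imread(f"pics/{n}0.png")[y:y+180,x:x+240]
    f=cv2.resize(f,(800,600),interpolation=cv2.INTER_CUBIC)
    for i in range(0,240,20):
        cv2.putText(f,str(x+i),(int(i*10/3),10),0,.4,(255,255,255),1);cv2.line(f,(int(i*10/3),12),(int(i*10/3),20),(255,255,255),1)
    for i in range(20,180,20):
        cv2.putText(f,str(y+i),(8,int(i*10/3)+4),0,.4,(255,255,255),1);cv2.line(f,(0,int(i*10/3)),(6,int(i*10/3)),(255,255,255),1)
    cv2.imwrite(f"pics/{n}_crop.png",f)
E
```

```text
(no output)
```

View pics/side_crop.png

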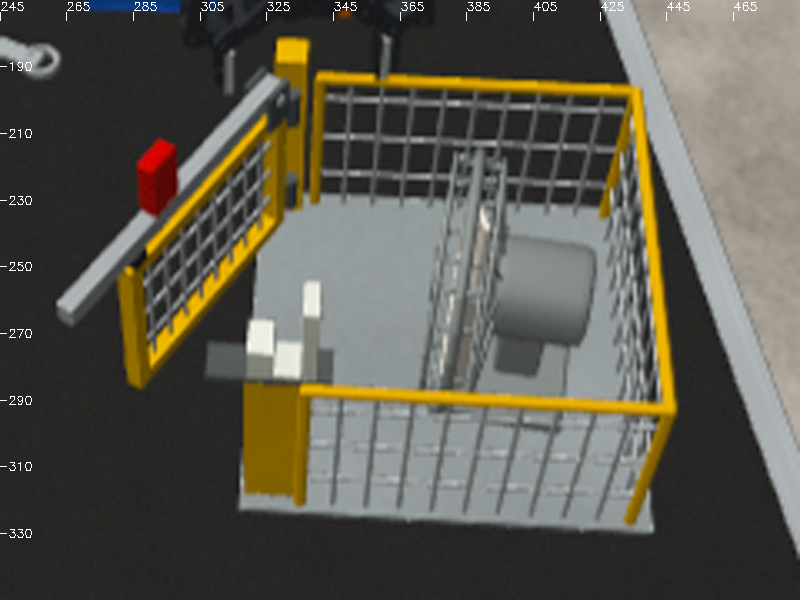

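View pics/scene_crop.png

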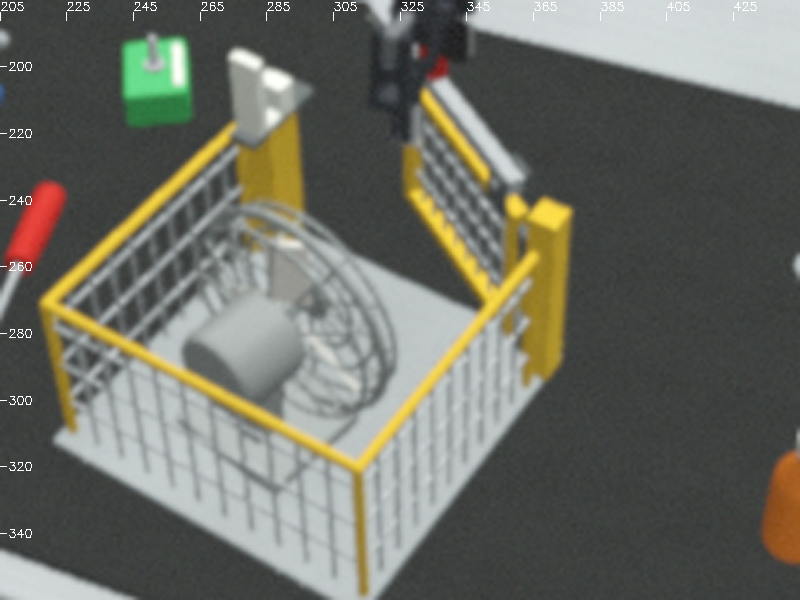

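The crops give shared features: mesh corners, post tops, lip and back of the catch, and the bar's ends. In the side view the tab's top is at about (294,214) and the bar tip at about (265,263). In the scene view the grip is hidden behind the gripper. I'll triangulate these.

```bash
cat >h.py <<'E'
import numpy as np
from bench import bot
from scipy.optimize import least_squares
C={n:bot.read_camera(n) for n in("scene","side")}
def proj(n,P):
    c=C[n];f=240/np.tan(np.radians(c["fov_y"]/2));p=c["world_to_cam"]@np.r_[P,1]
    return np.array([c["cx"]+f*p[0]/p[2],c["cy"]+f*p[1]/p[2]])
sd=lambda x,y:np.array([245+.3*x,170+.3*y])
sc=lambda x,y:np.array([205+.3*x,180+.3*y])
def tri(a,b):
    r=least_squares(lambda P:np.r_[proj("side",P)-a,proj("scene",P)-b],[.7,-.1,.15]);return r.x,np.abs(r.fun).max()
def onz(n,a,z):
    r=least_squares(lambda P:proj(n,[*P,z])-a,[.7,-.1]);return r.x
E
python3 - <<'E'
from h import *
np.set_printoptions(precision=4,suppress=True)
T=dict(catchrear=((672,408),(45,302)),hingerear=((637,90),(360,468)),hingefront=((320,76),(533,255)),catchfront=((303,388),(237,128)),hingepost=((293,43),(550,210)),backtop=((313,287),(247,57)),liptop=((261,325),(280,77)),pivotend=((278,85),(515,170)))
for k,(a,b) in T.items():
    P,e=tri(sd(*a),sc(*b));print(k,P,round(e,2))
print("plate corners z=.014",onz("side",sd(240,507),.014),onz("side",sd(652,531),.014),onz("scene",sc(55,440),.014))
E
```

```text
catchrear [ 0.8155 -0.2054  0.1505] 0.66
hingerear [0.8618 0.0467 0.1492] 0.83
hingefront [0.6503 0.0846 0.1501] 0.56
catchfront [ 0.604  -0.1648  0.1475] 0.22
hingepost [0.632  0.0896 0.1791] 0.4
backtop [ 0.6097 -0.1478  0.2256] 0.09
liptop [ 0.5802 -0.1406  0.1846] 0.7
pivotend [0.6136 0.053  0.1836] 2.12
plate corners z=.014 [ 0.5656 -0.1662] [ 0.8283 -0.2156] [ 0.8275 -0.2116]
```

View pics/wrist0.png

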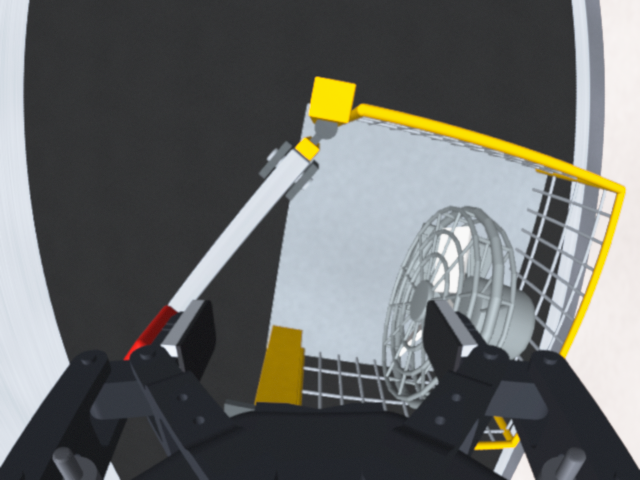

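```bash
cat >>h.py <<'E'
from scipy.spatial.transform import Rotation as Ro
def wproj(P,s,m,c):
    T=np.eye(4);T[:3,:3]=Ro.from_euler("xyz",s["ee_rot"]).as_matrix();T[:3,3]=s["tool_pos"]
    p=np.linalg.inv(T@m)@np.r_[P,1];f=240/np.tan(np.radians(c["fov_y"]/2))
    r=np.hypot(p[0],p[1]);a=np.arctan2(r,p[2]);return np.array([c["cx"]+f*a*p[0]/r,c["cy"]+f*a*p[1]/r])
E
python3 - <<'E'
from h import *
np.set_printoptions(precision=4,suppress=True)
ex=np.array([np.cos(.184),-np.sin(.184)]);ey=np.array([np.sin(.184),np.cos(.184)])
def g(p):return np.array([p@ex,p@ey-.0754])
tip=onz("side",sd(68,311),.174);tab=onz("side",sd(163,147),.228);piv=onz("side",sd(275,82),.182)
gt=onz("side",sd(130,268),.156);pb=onz("side",sd(245,492),.014);pb2=onz("side",sd(293,495),.014)
for n,p in dict(tip=tip,tab=tab,piv=piv,gatecorner=gt,postL=pb,postR=pb2).items():print(n,p,g(p))
d=tip-tab;print(np.linalg.norm(d),np.arctan2(*d[::-1]))
s=bot.read_state();c=bot.read_camera("wrist");print(s["clock"])
for p,z in((tip,.174),(tab,.228),(piv,.182)):print(wproj([*p,z],s,c["mount"],c))
E
```

```text
tip [ 0.469  -0.1104] [ 0.4813 -0.0981]
tab [ 0.535  -0.0352] [ 0.5324 -0.0122]
piv [0.6155 0.0518] [0.5956 0.0881]
gatecorner [ 0.5086 -0.0694] [ 0.5127 -0.0505]
postL [ 0.5702 -0.1556] [ 0.5891 -0.124 ]
postR [ 0.6013 -0.1616] [ 0.6207 -0.1242]
0.10002603370965717 -2.2915995372307942
0.35
[116.9817 393.4405]
[142.4023 360.9466]
[300.1177 172.0818]
```

The measurements agree: hinge at about (0.630, 0.078), gate angle about 0.52 rad, and tab at about (0.534, −0.036) with its top at z≈0.228. The slot is about 8 mm along +x from nominal. I'll move above the tab.

```bash
python3 -m pendant '[[1,0,0,-2,0],[1,-0.9,-2.3,0,0],[1,-0.9,-2.3,0,0],[1,-0.9,-2.3,0,0],[1,-0.85,-2.15,0,0],[1,0,0,0,6.7],[1,0,0,0,6.7],[1,0,0,0,6.7],[1,0,0,0,6.7],[1,0,0,0,6.7],[1,0,0,0,6.8],[1,0,0,0,0],[1,0,0,0,0]]' 35
python3 - <<'E'
from bench import bot
import cv2
from h import *
s=bot.read_state();c=bot.read_camera("wrist");f=c["frame"].copy()
print(s["tool_pos"],s["ee_rot"])
for P in ((.534,-.0355,.228),(.469,-.1104,.174),(.630,.0784,.182),(.605,.0595,.182)):
    q=wproj(P,s,c["mount"],c);print(q);cv2.drawMarker(f,tuple(int(v) for v in q),(255,0,255),0,16,1)
cv2.imwrite("pics/w1.png",f)
# red tab blob
g=C["scene"]["frame"];cv2.imwrite("pics/scene1.png",g)
E
```

```text
clock: 1.48
tool_pos: [0.5345, -0.0355, 0.2514]
ee_rot: [3.141, -0.0, 0.871]
wrist_force: [0.2, -0.1, 0.5]
width: 0.0855
grip_force: 0.0
[ 0.53445495 -0.03545998  0.25132616] [-3.14156632e+00  1.61870631e-06  8.70676660e-01]
[317.32951771 287.28951494]
[315.91013277 380.92301845]
[317.66931926   3.25746224]
[305.15344308  53.03724018]
```

View pics/w1.png

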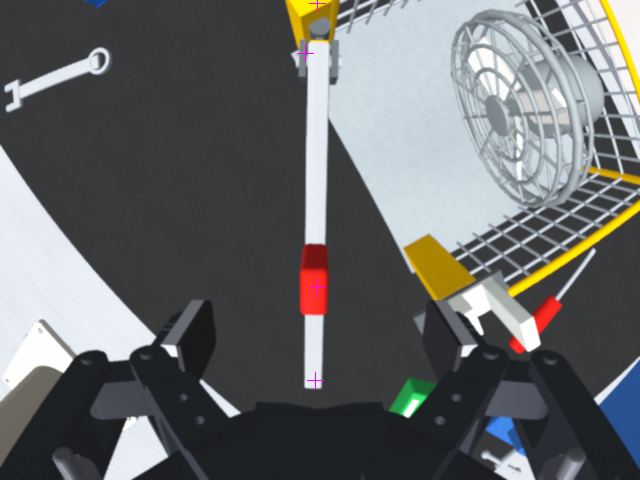

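The wrist view shows the tab centred between the fingers, with its top at (314,287) against a predicted (317,287). The bar is in line with the tool's x axis. I'll descend and grip.

```bash
python3 -m pendant '[[1,0,0,2,0],[1,0,0,2,0],[1,0,0,1.9,0],[1,0,0,0,0],[0,0,0,0,0],[0,0,0,0,0],[0,0,0,0,0],[0,0,0,0,0],[0,0,0,0,0],[0,0,0,0,0],[0,0,0,0,0],[0,0,0,0,0]]' 35
```

```text
clock: 2.63
tool_pos: [0.5348, -0.0355, 0.193]
ee_rot: [3.141, -0.0, 0.868]
wrist_force: [-1.5, -0.6, 6.6]
width: 0.0134
grip_force: 37.8
```

```bash
python3 -m pendant '[[0,0.1,0,-0.4,0],[0,0.12,0,-0.4,0],[0,0.15,0,-0.4,0],[0,0.18,0,-0.4,0],[0,0.2,0,-0.4,0],[0,0,0,0,0],[0,0,0,0,0]]' 35
python3 - <<'E'
from h import *
import cv2
f=C["side"]["frame"][170:320,245:445];cv2.imwrite("pics/side2.png",cv2.resize(f,(800,600),interpolation=cv2.INTER_CUBIC))
E
```

```text
clock: 3.22
tool_pos: [0.5395, -0.0294, 0.2124]
ee_rot: [3.142, -0.0, 0.868]
wrist_force: [2.0, 4.5, -5.7]
width: 0.0136
grip_force: 36.4
```

View pics/side2.png

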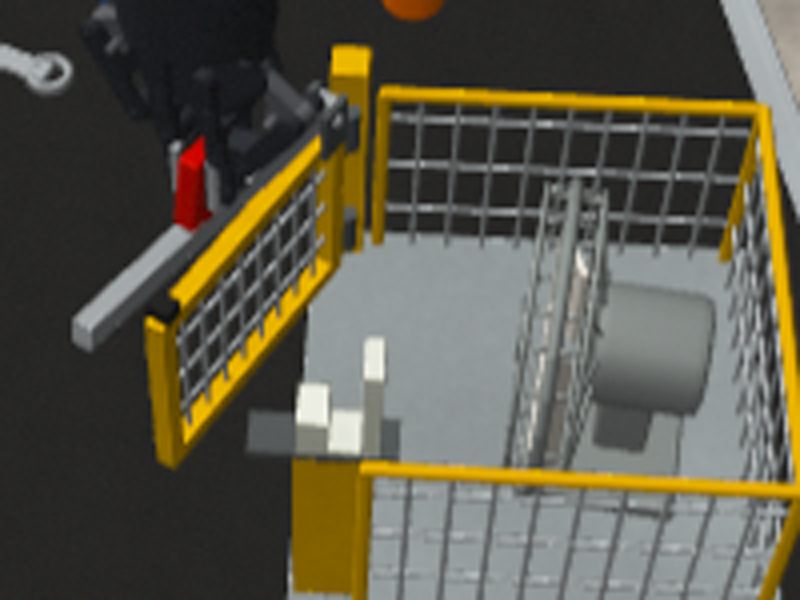

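The side view shows the tab between the pads and the bar lifted clear of the gate, with its tip at crop (90,335). Now I'll swing most of the way.

```bash
python3 - <<'E'
from h import *
for ph in(.1,.15,.17,.2):
    r=.03+.217*np.cos(ph);print(ph,proj("side",[.630-.646*r,.0784-.763*r,.174+.217*np.sin(ph)]),"seen 267.5 253.7")
E
python3 -m pendant '[[0,0,0.25,0,-1],[0,0.01,0.5,0,-2],[0,0.01,0.5,0,-2],[0,0.01,0.5,0,-2],[0,0.01,0.5,0,-2],[0,0.01,0.5,0,-2],[0,0.01,0.5,0,-2],[0,0.01,0.5,0,-2],[0,0.01,0.5,0,-2],[0,0.01,0.5,0,-2],[0,0.01,0.5,0,-2],[0,0.01,0.5,0,-2],[0,0,0.25,0,-1],[0,0,0,0,0]]'
```

```text
0.1 [265.56159304 256.31365681] seen 267.5 253.7
0.15 [265.53634145 252.57753966] seen 267.5 253.7
0.17 [265.57357157 251.02117525] seen 267.5 253.7
0.2 [265.68085504 248.62201136] seen 267.5 253.7
clock: 4.58
tool_pos: [0.5912, -0.0572, 0.212]
ee_rot: [-3.139, -0.001, 1.288]
wrist_force: [-1.7, 5.7, -4.1]
width: 0.0138
grip_force: 37.1
```

```bash
python3 -m pendant '[[0,0.08,0,-0.3,0],[0,0,0,0,0],[0,0,0,0,0]]'
python3 - <<'E'
from h import *
import cv2
f=C["side"]["frame"][170:320,245:445];cv2.imwrite("pics/side3.png",cv2.resize(f,(800,600),interpolation=cv2.INTER_CUBIC))
E
```

```text
clock: 4.83
tool_pos: [0.5909, -0.0559, 0.2144]
ee_rot: [-3.139, -0.001, 1.287]
wrist_force: [1.1, 7.9, -8.5]
width: 0.0133
grip_force: 36.2
```

View pics/side3.png

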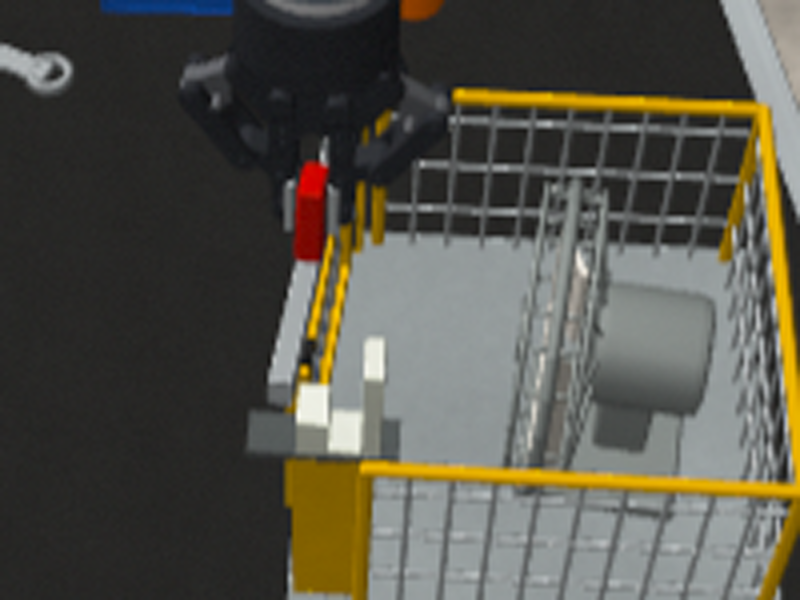

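The bar tip is at crop (281,390), just outside the lip, so I'll check its height numerically.

```bash
python3 - <<'E'
from h import *
a=1.292
for ph in(0,.1,.15,.2):
  for a in(1.28,1.30):
    r=.03+.217*np.cos(ph);print(ph,a,proj("side",[.630-np.cos(a)*r,.0784-np.sin(a)*r,.174+.217*np.sin(ph)]),"seen 315.2 267.5")
E
```

```text
0 1.28 [313.17433685 278.6519841 ] seen 315.2 267.5
0 1.3 [315.68075342 278.98946457] seen 315.2 267.5
0.1 1.28 [313.19813956 271.89609469] seen 315.2 267.5
0.1 1.3 [315.73547142 272.23411235] seen 315.2 267.5
0.15 1.28 [313.28449027 268.10653716] seen 315.2 267.5
0.15 1.3 [315.82784866 268.44331403] seen 315.2 267.5
0.2 1.28 [313.42170697 264.05208346] seen 315.2 267.5
0.2 1.3 [315.96456445 264.38660486] seen 315.2 267.5
```

The lift is about 0.16 rad, inside the window. I'll pass over the lip slowly.

```bash
python3 -m pendant '[[0,0.03,0.12,0,-0.5],[0,0,0.12,0,-0.5],[0,0,0.12,0,-0.5],[0,0,0.12,0,-0.5],[0,0,0.12,0,-0.5],[0,0,0.12,0,-0.5],[0,0,0.12,0,-0.5],[0,0,0.12,0,-0.5],[0,0,0,0,0],[0,0,0,0,0]]'
```

```text
clock: 5.87
tool_pos: [0.6002, -0.0583, 0.2143]
ee_rot: [-3.138, -0.001, 1.357]
wrist_force: [-0.1, 8.0, -7.3]
width: 0.0132
grip_force: 36.3
```

```bash
for i in 1; do python3 -m pendant '[[0,0,0.06,0,-0.25],[0,0,0.06,0,-0.25],[0,0,0.06,0,-0.25],[0,0,0.06,0,-0.25],[0,0,0.06,0,-0.25],[0,0,0,0,0]]'; done
```

```text
clock: 6.37
tool_pos: [0.603, -0.0589, 0.2143]
ee_rot: [-3.138, -0.001, 1.379]
wrist_force: [-0.5, 8.0, -7.8]
width: 0.0135
grip_force: 36.2
```

```bash
python3 -m pendant '[[0,0,0.06,0,-0.25],[0,0,0.06,0,-0.25],[0,0,0.06,0,-0.25],[0,0,0,0,0]]'
```

```text
clock: 6.7
tool_pos: [0.6047, -0.0592, 0.2143]
ee_rot: [-3.138, -0.001, 1.392]
wrist_force: [-0.6, 7.6, -7.5]
width: 0.0139
grip_force: 36.2
```

```bash
python3 -m pendant '[[0,0,0.06,0,-0.25],[0,0,0.06,0,-0.25],[0,0,0.06,0,-0.25],[0,0,0,0,0]]'
```

```text
clock: 7.03
tool_pos: [0.6065, -0.0595, 0.2142]
ee_rot: [-3.138, -0.001, 1.405]
wrist_force: [-0.4, 7.5, -8.0]
width: 0.0131
grip_force: 36.2
```

```bash
python3 -m pendant '[[0,0,0.05,0,-0.2],[0,0,0.05,0,-0.2],[0,0,0,0,0]]'
```

```text
clock: 7.28
tool_pos: [0.6074, -0.0597, 0.2142]
ee_rot: [-3.138, -0.001, 1.412]
wrist_force: [-1.2, 6.9, -7.1]
width: 0.0133
grip_force: 36.3
```

```bash
python3 -m pendant '[[0,0,0.05,0,-0.2],[0,0,0.04,0,-0.2],[0,0,0,0,0]]'
```

```text
clock: 7.53
tool_pos: [0.6083, -0.0598, 0.2142]
ee_rot: [-3.138, -0.001, 1.419]
wrist_force: [-1.1, 7.6, -8.1]
width: 0.0133
grip_force: 36.2
```

```bash
python3 -m pendant '[[0,0,0.04,0,-0.15],[0,0,0.04,0,-0.15],[0,0,0,0,0]]'
```

```text
clock: 7.78
tool_pos: [0.6091, -0.0599, 0.2142]
ee_rot: [-3.138, -0.001, 1.424]
wrist_force: [-0.7, 7.4, -6.9]
width: 0.0133
grip_force: 36.3
```

```bash
python3 -m pendant '[[0,0,0.04,0,-0.15],[0,0,0,0,0]]'
```

```text
clock: 7.95
tool_pos: [0.6093, -0.0599, 0.2142]
ee_rot: [-3.137, -0.001, 1.426]
wrist_force: [-0.9, 6.8, -7.9]
width: 0.0133
grip_force: 36.3
```

```bash
python3 -m pendant '[[0,0,0.04,0,-0.15],[0,0,0,0,0]]'
```

```text
clock: 8.12
tool_pos: [0.6093, -0.0599, 0.2142]
ee_rot: [-3.137, -0.001, 1.429]
wrist_force: [-3.7, 8.1, -6.5]
width: 0.0133
grip_force: 36.4
```

The position stalls at x=0.6093 and the force rises to −3.7 N, which looks like the back of the catch. One more small nudge should confirm it.

```bash
python3 -m pendant '[[0,0,0.02,0,0],[0,0,0,0,0],[0,0,0,0,0]]'
```

```text
clock: 8.37
tool_pos: [0.6093, -0.0599, 0.2142]
ee_rot: [-3.136, -0.001, 1.429]
wrist_force: [-3.2, 7.1, -6.6]
width: 0.0133
grip_force: 36.4
```

Contact is confirmed. I'll back off about 1 mm and lower along the arc.

```bash
python3 -m pendant '[[0,0,-0.1,0,0.2],[0,0,-0.08,0,0.2],[0,0,0,0,0]]'
python3 -m pendant '[[0,-0.16,0,0.35,0],[0,-0.15,0,0.35,0],[0,-0.14,0,0.35,0],[0,-0.12,0,0.3,0],[0,0,0,0,0],[0,0,0,0,0]]'
```

```text
clock: 8.62
tool_pos: [0.6085, -0.0598, 0.2143]
ee_rot: [-3.139, -0.001, 1.422]
wrist_force: [0.9, 7.5, -8.2]
width: 0.0132
grip_force: 36.1
clock: 9.12
tool_pos: [0.6084, -0.0666, 0.2016]
ee_rot: [-3.14, 0.0, 1.422]
wrist_force: [-2.4, 2.9, -2.4]
width: 0.0134
grip_force: 37.1
```

```bash
python3 -m pendant '[[0,-0.1,0,0.25,0],[0,-0.09,0,0.25,0],[0,-0.08,0,0.25,0],[0,0,0,0,0],[0,0,0,0,0]]'
```

```text
clock: 9.53
tool_pos: [0.608, -0.0695, 0.1943]
ee_rot: [-3.141, 0.001, 1.422]
wrist_force: [-5.4, 0.6, -0.5]
width: 0.0135
grip_force: 37.3
```

```bash
python3 -m pendant '[[0,0,-0.08,0,0],[0,-0.03,0,0.1,0],[0,0,0,0,0],[0,0,0,0,0]]'
python3 - <<'E'
from h import *
import cv2
f=C["side"]["frame"][170:320,245:445];cv2.imwrite("pics/side4.png",cv2.resize(f,(800,600),interpolation=cv2.INTER_CUBIC))
E
```

```text
clock: 9.87
tool_pos: [0.608, -0.0697, 0.1937]
ee_rot: [3.141, 0.0, 1.422]
wrist_force: [-2.9, -0.4, 2.9]
width: 0.0136
grip_force: 37.7
```

View pics/side4.png

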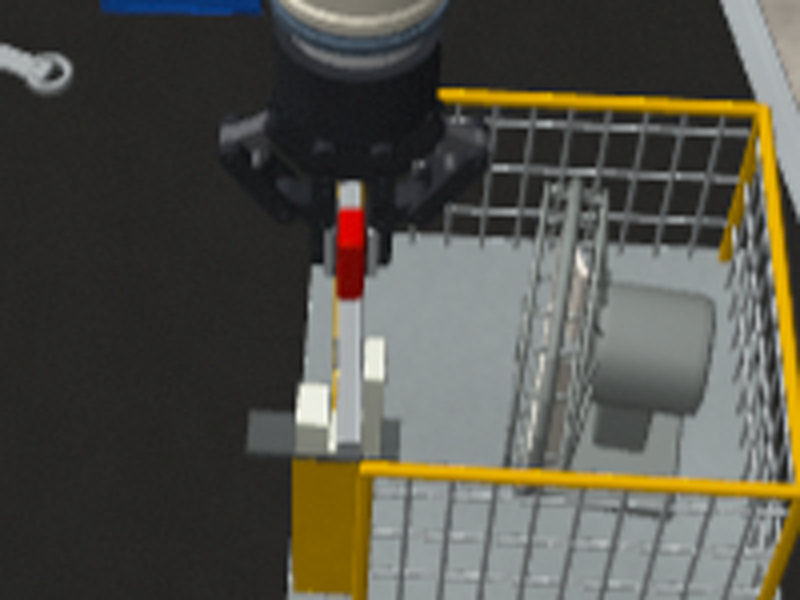

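The bar lies in the slot between lip and back, with its tip at crop (348,435). Releasing and withdrawing upward.

```bash
python3 -m pendant '[[0.4,0,0,0,0],[0.4,0,0,0,0],[0.4,0,0,0,0],[0.4,0,0,0,0],[0.4,0,0,0,0],[0.4,0,0,0,0]]'
python3 -m pendant '[[0.4,0,0,-1,0],[0.4,0,0,-2,0],[0.4,0,0,-3,0],[0.4,0,0,-3,0],[0.4,0,0,-3,0],[0.4,0,0,0,0],[0.4,0,0,0,0],[0.4,0,0,0,0],[0.4,0,0,0,0],[0.4,0,0,0,0]]'
python3 - <<'E'
from h import *
import cv2
f=C["side"]["frame"][170:320,245:445];cv2.imwrite("pics/side5.png",cv2.resize(f,(800,600),interpolation=cv2.INTER_CUBIC))
E
```

```text
clock: 10.47
tool_pos: [0.6078, -0.0693, 0.1933]
ee_rot: [3.141, 0.0, 1.421]
wrist_force: [0.0, -0.5, 0.7]
width: 0.0343
grip_force: 0.0
clock: 11.3
tool_pos: [0.607, -0.0692, 0.3119]
ee_rot: [-3.139, 0.0, 1.422]
wrist_force: [-0.0, -1.0, -0.6]
width: 0.0341
grip_force: 0.0
```

View pics/side5.png

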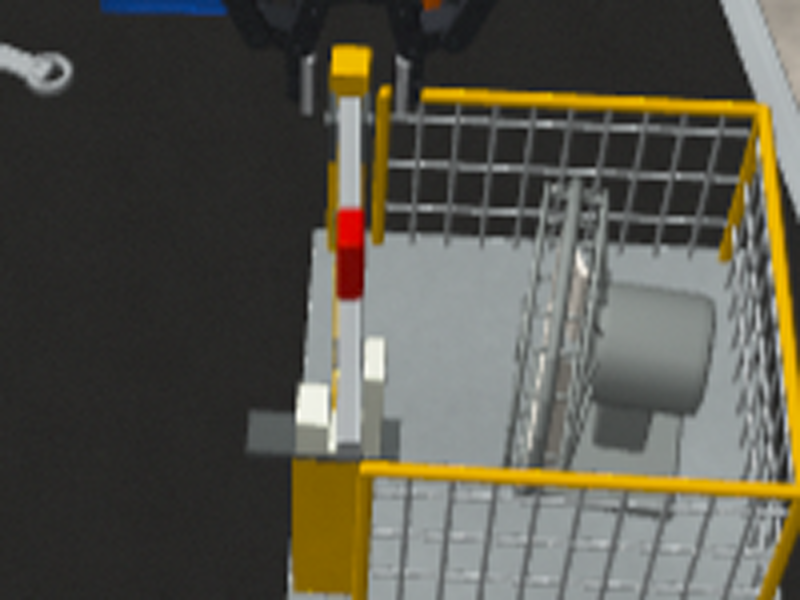

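The bar is home in the slot, with its tip at (348,440), and the gripper is clear of the scene. Handing in.

```bash
python3 -c "
from bench import bot
print(bot.finish_job())"
```

```text
the job is handed in; nothing more can be done
None
```

The gate is shut, with the latch bar down in the catch's slot and the gripper clear; I handed the job in at about 11 s and got no verdict back.

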